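# Clamp a gearbox housing in the assembly fixture

### The job

Lock the gearbox housing in the clamping fixture for assembly by pushing only: nothing is to be lifted or carried, and the loose parts lying around stay where they are. First push the housing along its guide rails until it is fully home against the end stop. Then swing the clamp strap over it with the back of a finger until the strap meets its stop, and last push the red cam lever right down, so that the strap holds the housing tight.

Things in the scene. Friction and masses are not known exactly. Their poses are not given: they have to be found in the camera images.
- fixture: Aluminium plate 190 x 205 x 16 mm, fixed to the bench. Origin at bench level under the centre of the housing's home place. +x: loading direction, to the end stop (buttons at x = +44 mm, block top z = 50). Dark guide rails at y = +-31..44 mm, x = -87..25, top z = 28. Clamp post at (0, -85), turning axis vertical. Plate spans x -107..83, y -137..69 mm.
- housing: Loose grey gearbox housing on the plate between the rails, 58 x 88 mm in plan, 84 high (top at z = 100 mm), about 0.5 kg, slides with 2 to 5 N. Origin: centre of its underside; its own y lies along the fixture's x, so a flat 58 x 84 mm end faces the loading side. Home: its origin at fixture x = 0, y = 0 (+-2 mm play), z = 16. It starts 14 to 26 mm short (negative x).
- clamp_swing (a joint): Swing of clamp strap and cam lever together about the post's vertical axis, rad. 0: strap points along fixture +y, over the housing, at its stop. Positive: swung clear; at a the strap points along fixture (sin a, cos a), so it swings over with the nose coming from +x. Starts at 1.3 to 1.95, limit 2.1. Stiff: about 2 N at the nose, stays where left.
- clamp_strap: Flat grey steel strap on the post, 26 mm wide, 16 mm thick, from 35 mm behind the post axis to 98 mm ahead of it. Origin on the post axis; its own y points along the strap to the nose. Lever up: underside 118 to 119 mm above the bench, top 134 to 135; lever down: 114.5 and 130.5. Carries a sprung foot under the nose that presses the housing, and a nut 13 mm high on top.
- cam_lever (a joint): Red-gripped cam lever, rad above level: 0 is right down (level, locked), limit 1.25 up; starts 1.0 to 1.2. Its level pin crosses the post axis 154.5 mm above the bench; the lever points away from the strap's nose, over the strap's tail. Pushing it down lowers the strap about 4 mm onto the housing. Stiff: 3 to 7 N at the grip; stays where left.
- lever_grip (a point): Middle of the lever's round red grip, 90 mm from the lever's pin. The grip is 20 mm thick and reaches from 54 to 122 mm from the pin.
- strap_nose (a point): Point on the strap's underside at the foot's axis, 85 mm from the post axis, in the middle of the strap's width. The foot below it is 23 mm across and 16 mm high.
- swing_axis (a point): Point on the post's vertical turning axis at the height of the lever's pin, 154.5 mm above the bench.
- bearing_1: Bystander: loose steel ball bearing lying flat beside the fixture, 62 mm across, 16 high; origin at the centre of its underside.
- oil_seal_1: Bystander: loose black rubber oil seal ring lying flat, 50 mm across, 9 high; origin at the centre of its underside.
- wheel_9: Bystander: loose bronze worm wheel standing on its shaft, 79 mm across, 79 high; origin at the centre of its underside.
- hex_key: Bystander: loose black hex key lying on the bench, 33 x 93 mm, 6 high; origin at the centre of its underside.

How it is judged (in metres and radians):
On the way, in this order (a step that is already met when the one before it is completed fails the run):
1. the housing is pushed home against the end stop, the strap still clear of it (x of housing in the frame of fixture between -0.003 and 0.003 m and z of housing in the frame of fixture below 0.018 m and angle between housing's own z axis and vertical below 0.03 rad and value of joint clamp_swing above 0.5 rad), for 0.2 s.
2. the strap is swung over the housing to its stop, the lever still up (x of housing in the frame of fixture between -0.003 and 0.003 m and z of housing in the frame of fixture below 0.018 m and angle between housing's own z axis and vertical below 0.03 rad and value of joint clamp_swing below 0.1 rad and value of joint cam_lever above 0.7 rad), for 0.2 s.
3. the cam lever is pushed right down and the strap presses on the housing (value of joint cam_lever below 0.08 rad and contact force between clamp_strap and housing above 10 N), for 0.2 s.
At the end, for the whole second after the job is handed in: The housing stands flat within 3 mm of the end stop, the strap is over it within 0.1 rad of its stop, the cam lever is down within 0.08 rad of level, and the strap presses on the housing with more than 10 N (all of step 3 and x of housing in the frame of fixture between -0.003 and 0.003 m and z of housing in the frame of fixture below 0.018 m and angle between housing's own z axis and vertical below 0.03 rad and value of joint clamp_swing below 0.1 rad and linear speed of housing below 0.01 m/s); the robot touches nothing.
It fails at once if the housing is lifted or tipped (z of housing in the frame of fixture above 0.026 m or angle between housing's own z axis and vertical above 0.15 rad).
It fails at once if a bystander part is moved by more than 15 mm (distance of any of bearing_1, oil_seal_1, wheel_9, hex_key from where it was at the start of the episode above 0.015 m).
It also fails if it takes over 72 s, if anything falls off the work surface, if the arm or the gripper's body presses on something with over 40 N, if the wrist force passes 120 N, or if a joint passes its speed limit or range.

### The arm

A 6-joint arm with a two-finger parallel gripper is mounted at the origin on a cart in front of the work surface, level with it; the furniture and walls round the work are solid. World frame = base frame: x ahead of the robot, y to its left, z up, the work surface at z = 0. Lengths are in m, angles in degrees, forces in N, time in s.
With the tool pointing down it reaches from about 0.3 to 0.75 m from the base axis. Payload 8.5 kg.
Tool frame: the origin (TCP) lies between the finger pads; the fingertips stand 22 mm ahead of it and the grasp point (between the pads) lies 3 mm ahead of it (env.nose_length is the distance from the TCP to the fingertips, in m); z points along the fingers, x is the direction in which the jaws open and shut, and the axes are right-handed (so a half turn about z gives the same grasp; the last joint's range is limited). The gripper opens to 85 mm and grips with 20 to 120 N. Pads are 22 mm wide; open, the fingers measure 114 mm over their backs; the gripper's body (76 mm by 85 mm) begins 54 mm behind the grasp point. The pads swing forward as they close: fully open they stand 13 mm farther back than shut.
Start: joints at [59.399, 21.807, 74.336, -0, 83.858, -12.336], TCP at [0.172, 0.522, 0.22] pointing down, gripper open.
Joint ranges: [-178.18, 178.18], [-50.72, 133.34], [12.68, 142.11], [-81.47, 261.47], [9.98, 163.14], [-165.26, 165.26]. Speed limits (degrees/s): [136.94, 136.94, 180, 180, 180, 180].

### API

Orientations are given as a 3x3 rotation matrix whose columns are the frame's x, y, z axes.
In Python, from rig import env gives the robot as it stands.
- The arm moves only by the tool arm_command, never from a script. Its argument "steps" is a list of rows, each an object with "delta_pos": the shift along the world's x, y, z in mm, a list of three; "dr": the turn, a rotation vector about the world's x, y, z in degrees, a list of three. In form: [{"delta_pos": [dx, dy, dz], "dr": [wx, wy, wz]}, ...]. A call has 1 to 20 rows; each row shifts and turns the commanded pose from where the row before left it; what a row does not reach is not made up. A row lasts 1/10 s, in which the tool goes at most 50 mm and 8.59 degrees, less where a joint would pass 70% of its speed; a pose out of reach is approached as far as the arm can. A call with a gripper value outside its range is refused whole. "grip" is the opening, from 0 (shut) to 1 (fully open), set as the call begins (left out, the last holds). The fingers move at their own pace and stop on an object; "squeeze" is the grip in N (left out, the last holds). Time passes only in rows, so rows that do not move let the fingers close. It gives the time, the measured TCP pose, the force and the opening at its end, in the units of the state.
- env.observe(): the state, without advancing time (a new reading comes with each control period).
- env.get_image(name): name is "scene" or "side" or "wrist"; returns the picture (480x640x3 uint8, blue, green, red); there is no depth.
- env.get_calibration(name): a dict with "fx", "fy", "cx", "cy" (pixels), "k1" (the pictures are not rectified: a ray, as slopes to the right and down, at radius r is drawn at 1 + k1 r^2 times it, then the intrinsics apply), "view" (4x4, takes a point from world to camera coordinates). Camera axes: x right, y up, looking along -z (the intrinsics and any distortion apply to the point x, -y, -z); pixel columns grow to the right and rows downward; lengths in m; the calibration is good to about 2 mm. A picture is of the moment at which its call begins: read the wrist's pose just before it. get_calibration takes no time and is no camera call; for the wrist camera it gives the pose at the moment of the call.
- env.close_job(): hands the job in, once; it reports no verdict.
The state is a dict: "time_s": time; "q": joint angles; "qvel": joint speeds; "joint_efforts": joint torques, N m; "position": TCP position; "tool_rot": TCP orientation; "ft_force": force on the tool from outside, world axes, zero at the start; "wrist_torque": the same for the moment, N m; "grip_width": finger opening in m.
Only numpy, scipy, OpenCV 4.12 (cv2) and the standard library are available. Lean on these libraries where they do the work, as an engineer would, in place of code of your own. Each camera call takes 0.05 s, during which the arm holds its last target. There are 200 camera calls.

## Working session

There is one attempt and no reset: what is moved stays moved. The work goes in short steps, Python scripts to look and compute and a tool call to move; the robot and the scene stay as the last step left them, time stands still between calls to the robot, and variables do not carry over. Pictures are saved under pics/ and viewed, about 8 in all and at most 12, crops included, and the job is handed in when it is done.

Besides the shell and the picture viewer there is one more tool, called after "Request:" as name(argument=value, ...), one argument or row to a line, values as JSON. arm_command: Moves the arm, as the interface text tells. Its arguments: {"type":"object","properties":{"steps":{"type":"array"},"grip":{"type":"number"},"squeeze":{"type":"number"}},"required":["steps"]}

```bash
mkdir -p pics
cat > h.py <<'E'
import numpy as np,cv2
from rig import env
def ray(c,u,v):
    x=(u-c['cx'])/c['fx'];y=(v-c['cy'])/c['fy'];r=np.hypot(x,y);s=1.
    for _ in range(20): s=1/(1+c['k1']*(r*s)**2)
    x*=s;y*=s
    V=np.array(c['view']);R=V[:3,:3];o=-R.T@V[:3,3];return o,R.T@np.array([x,-y,-1.])
def onz(c,u,v,z):
    o,d=ray(c,u,v);return o+d*(z-o[2])/d[2]
def tri(c1,p1,c2,p2):
    o1,d1=ray(c1,*p1);o2,d2=ray(c2,*p2)
    t=np.linalg.lstsq(np.c_[d1,-d2],o2-o1,rcond=None)[0]
    a=o1+d1*t[0];b=o2+d2*t[1];return (a+b)/2,np.linalg.norm(a-b)
def proj(c,p):
    V=np.array(c['view']);q=V[:3,:3]@np.array(p)+V[:3,3];x=q[0]/-q[2];y=-q[1]/-q[2];s=1+c['k1']*(x*x+y*y)
    return np.array([c['cx']+c['fx']*x*s,c['cy']+c['fy']*y*s])
E
python3 - <<'E'
from h import *
for n in ['scene','side']:
    cv2.imwrite(f'pics/{n}0.png',env.get_image(n)); c=env.get_calibration(n);print(n,ray(c,320,240))
print(env.observe())
E
```

```text
scene (array([0.51120776, 0.98778161, 0.88194921]), array([-0.00814819, -0.7331261 , -0.68012499]))
side (array([ 0.19886459, -0.63264766,  0.6068289 ]), array([ 0.28679011,  0.79594416, -0.5333626 ]))
{'time_s': 0.1, 'q': array([ 5.93988887e+01,  2.18388742e+01,  7.43799502e+01,  3.93181815e-04,
        8.38586722e+01, -1.23351373e+01]), 'qvel': array([ 0.09571807, -0.14574954, -0.13791697,  0.03291862,  0.02648459,
        0.00399127]), 'joint_efforts': array([ 3.91451293e-03, -4.49224162e+01, -2.31658083e+01, -1.69734972e-04,
        3.62715422e-03,  1.51320296e-05]), 'position': array([0.17223427, 0.52204139, 0.2198599 ]), 'tool_rot': array([[ 3.13428813e-01,  9.49611445e-01, -6.94409063e-04],
       [ 9.49610782e-01, -3.13429443e-01, -1.16072657e-03],
       [-1.31988748e-03, -2.95613183e-04, -9.99999085e-01]]), 'ft_force': array([-0.33877469, -0.24345676,  0.02236319]), 'wrist_torque': array([-0.02697642, -0.00109824, -0.03784618]), 'grip_width': 0.08540282559157476}
```

View pics/scene0.png

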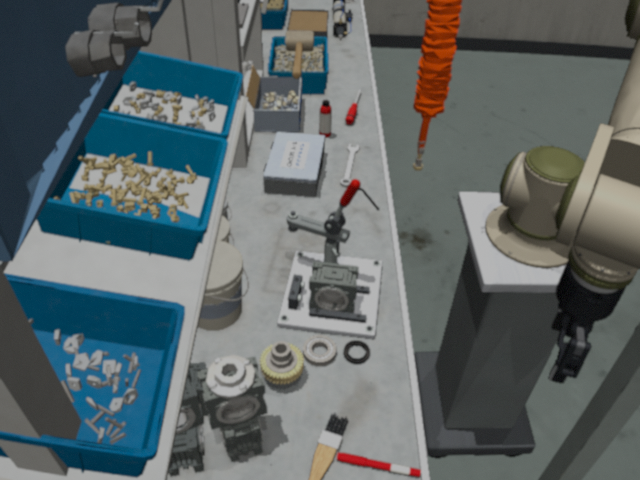

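View pics/side0.png

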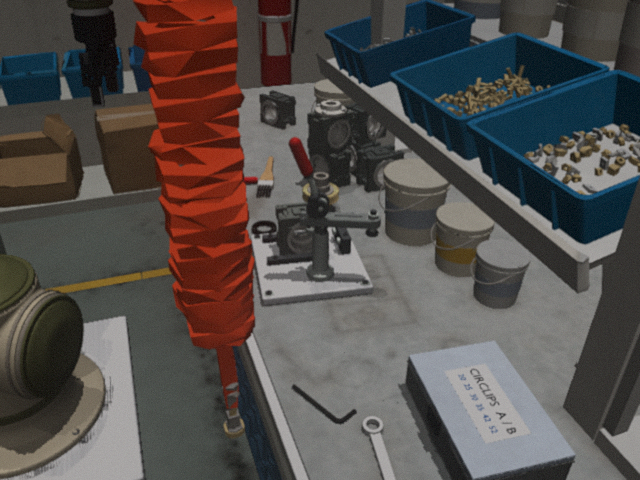

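Scene: plate corners are at about (292,253), (382,260), (375,337), (278,326). The end stop is on the left (+x world), the post at about (335,240), and the red lever at about (350,193). Side view: the same fixture at about (310,260). I'll enlarge both.

Run:
```python
from h import *
a=cv2.imread('pics/scene0.png')[170:370,250:400];b=cv2.imread('pics/side0.png')[130:310,240:390]
cv2.imwrite('pics/c.png',np.hstack([cv2.resize(a,None,fx=2.66,fy=2.66,interpolation=2)[:532],cv2.copyMakeBorder(cv2.resize(b,None,fx=2.66,fy=2.66,interpolation=2),0,53,0,0,0)[:532]]))
c=env.get_calibration('scene')
for p in [(292,253),(382,260),(375,337),(278,326)]: print(onz(c,*p,.016))
```

```text
[0.56136561 0.09725649 0.016     ]
[0.36702701 0.11451355 0.016     ]
[0.3954798  0.32162227 0.016     ]
[0.58007348 0.2984776  0.016     ]
```

View pics/c.png

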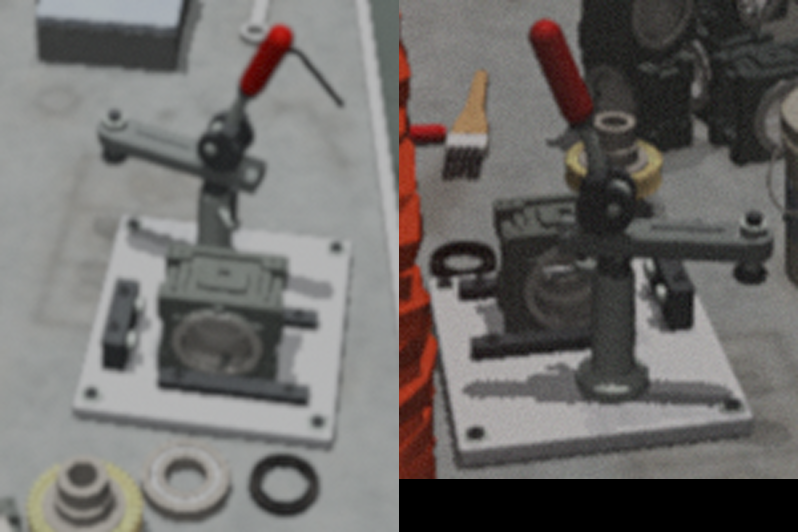

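Run:
```python
from h import *
c=env.get_calibration('scene');s=env.get_calibration('side');k=2.66
S=lambda x,y:(250+x/k,170+y/k)
D=lambda x,y:(240+(x-399)/k,130+y/k)
P=np.array([onz(c,*S(*p),.016)[:2] for p in [(128,213),(352,240),(333,440),(75,410)]])
F=np.array([(83,-137),(-107,-137),(-107,69),(83,69)])/1e3
fc=F.mean(0);pc=P.mean(0)
A=(F-fc)[:,0]+1j*(F-fc)[:,1];B=(P-pc)[:,0]+1j*(P-pc)[:,1]
r=(B*A.conj()).sum()/(abs(A)**2).sum();print('scale',abs(r),'yaw',np.degrees(np.angle(r)))
print(P)
a=np.angle(r);R=np.array([[np.cos(a),-np.sin(a)],[np.sin(a),np.cos(a)]])
o=pc-R@fc;print('origin',o,'post',o+R@[0,-.085],'resid',P-(o+(R@F.T).T))
for n,p in [('sideNL',(458,452)),('sideNR',(750,420))]: print(n,onz(s,*D(*p),.016),R.T@(onz(s,*D(*p),.016)[:2]-o))
for n,p,q in [('nuttop',(114,117),(755,219)),('gripend',(280,38),(545,33)),('gripbase',(248,85),(580,112)),('pin',(218,146),(605,205))]:
    x,e=tri(c,S(*p),s,D(*q));print(n,x,e,R.T@(x[:2]-o))
for n,p in [('hs near R top',(287,295)),('near L top',(161,287)),('far R',(287,258)),('far L',(170,248))]:
    x=onz(c,*S(*p),.1);print(n,x,R.T@(x[:2]-o))
```

```text
scale 0.9902679359206799 yaw -8.178740210364056
[[0.54839966 0.08779708]
 [0.36636225 0.11518784]
 [0.3948845  0.31785242]
 [0.57995773 0.29392048]]
origin [0.48911588 0.2356365 ] post [0.47702364 0.15150103] resid [[-3.38218264e-03 -4.25120873e-04]
 [ 2.64792731e-03 -6.40787459e-05]
 [ 1.86427637e-03 -1.30428789e-03]
 [-1.13002104e-03  1.79348751e-03]]
sideNL [0.36587572 0.1053575  0.016     ] [-0.10345299 -0.14648629]
sideNR [0.54962517 0.07849535 0.016     ] [ 0.08224901 -0.14693473]
nuttop [0.5585238  0.113494   0.14155393] 0.003279412217681215 [ 0.08607817 -0.11102611]
gripend [0.44200969 0.16579892 0.2579278 ] 0.0020989921873015823 [-0.03669187 -0.07582867]
gripbase [0.46085855 0.15657392 0.20892912] 0.0012167721877892551 [-0.01672235 -0.08227838]
pin [0.47779922 0.15154871 0.14615041] 0.003229931224465814 [ 0.00076091 -0.08484247]
hs near R top [0.43042756 0.25565262 0.1       ] [-0.06093893  0.01146344]
near L top [0.51907559 0.24975608 0.1       ] [0.02764631 0.01823809]
far R [0.42885185 0.21921474 0.1       ] [-0.05731491 -0.024828  ]
far L [0.51322841 0.2108953  0.1       ] [ 0.02738701 -0.02105927]
```

Request:
arm_command(
  steps=[
    {"delta_pos":[25,-34,8],"dr":[0,0,2]},
    {"delta_pos":[25,-34,8],"dr":[0,0,2]},
    {"delta_pos":[25,-34,8],"dr":[0,0,2]},
    {"delta_pos":[25,-34,8],"dr":[0,0,2]},
    {"delta_pos":[25,-34,8],"dr":[0,0,2]},
    {"delta_pos":[25,-34,8],"dr":[0,0,0]},
    {"delta_pos":[25,-34,6],"dr":[0,0,0]},
    {"delta_pos":[25,-34,6],"dr":[0,0,0]},
    {"delta_pos":[0,0,0],"dr":[0,0,0]},
    {"delta_pos":[0,0,0],"dr":[0,0,0]},
    {"delta_pos":[0,0,0],"dr":[0,0,0]},
    {"delta_pos":[0,0,0],"dr":[0,0,0]},
  ],
  grip=0,
)

```text
time_s: 1.3
position: [0.3716, 0.2511, 0.2802]
tool_rot: [[0.142, 0.99, -0.001], [0.99, -0.142, -0.0], [-0.0, -0.001, -1.0]]
ft_force: [0.2, 0.6, 0.1]
grip_width: 0.0002
```

Run:
```python
from h import *
import pickle
c=env.get_calibration('wrist');pickle.dump(c,open('w1.pkl','wb'));cv2.imwrite('pics/w1.png',env.get_image('wrist'));s=env.observe();print(s['position'],s['q'],ray(c,320,240))
```

```text
[0.37165573 0.25110377 0.28026283] [ 1.88533198e+01  9.09215797e+00  8.23487736e+01  6.94815959e-03
  8.85833601e+01 -6.29910877e+01] (array([0.30761558, 0.26008195, 0.4337987 ]), array([ 0.26686168, -0.01591297, -0.96389066]))
```

View pics/w1.png

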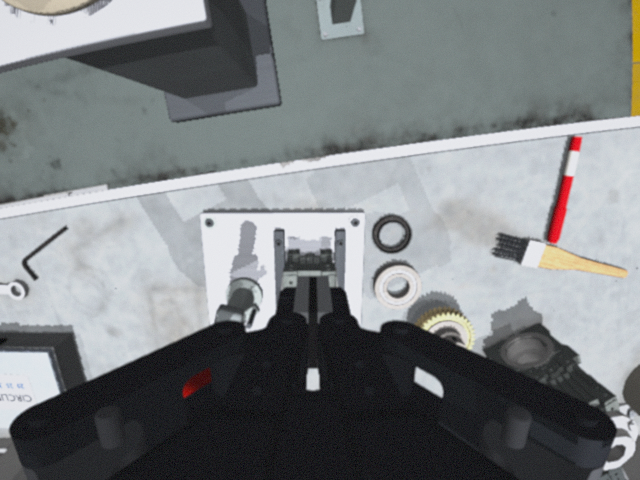

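The wrist view shows the plate's loading edge from (202,212) to (365,211), rail ends at (279,229) and (340,229), and the housing end at about (312,272).

Run:
```python
from h import *
import pickle
c=pickle.load(open('w1.pkl','rb'))
a=np.radians(-8.18);R=np.array([[np.cos(a),-np.sin(a)],[np.sin(a),np.cos(a)]]);o=np.array([.4891,.2356])
for n,p,z in [('cA(-107,-137)',(202,211),.016),('cB(-107,69)',(366,210),.016),('railN(-87,-37)',(279,229),.028),('railP(-87,37)',(340,229),.028),('hsL',(283,271),.1),('hsR',(338,271),.1)]:
    x=onz(c,*p,z);print(n,x,R.T@(x[:2]-o)*1e3)
print((o+R@[-.085,0]),env.get_calibration('wrist')['fx'])
```

```text
cA(-107,-137) [0.36599046 0.11461386 0.016     ] [-104.64269825 -137.27166747]
cB(-107,69) [0.3935896  0.31411255 0.016     ] [-105.70971088   64.12421302]
railN(-87,-37) [0.39933211 0.20641344 0.028     ] [-84.70182336 -41.66210196]
railP(-87,37) [0.40978695 0.27909246 0.028     ] [-84.69437017  31.76503498]
hsL [0.42725109 0.21259565 0.1       ] [-57.94652043 -31.57037543]
hsR [0.43526516 0.26831315 0.1       ] [-57.94166495  24.72051865]
[0.40496479 0.24769409] 346.99777443845863
```

Request:
arm_command(
  steps=[
    {"delta_pos":[26,-6,0],"dr":[0,0,0]},
    {"delta_pos":[0,0,-35],"dr":[0,0,0]},
    {"delta_pos":[0,0,-35],"dr":[0,0,0]},
    {"delta_pos":[0,0,-35],"dr":[0,0,0]},
    {"delta_pos":[0,0,-35],"dr":[0,0,0]},
    {"delta_pos":[0,0,-35],"dr":[0,0,0]},
    {"delta_pos":[0,0,-35],"dr":[0,0,0]},
    {"delta_pos":[0,0,0],"dr":[0,0,0]},
    {"delta_pos":[0,0,0],"dr":[0,0,0]},
    {"delta_pos":[0,0,0],"dr":[0,0,0]},
  ],
)

```text
time_s: 2.35
position: [0.3992, 0.2449, 0.0721]
tool_rot: [[0.143, 0.99, 0.003], [0.99, -0.143, 0.001], [0.001, 0.003, -1.0]]
ft_force: [-0.1, 0.4, 0.3]
grip_width: 0.0001
```

Request:
arm_command(
  steps=[
    {"delta_pos":[5,-0.7,0],"dr":[0,0,0]},
    {"delta_pos":[5,-0.7,0],"dr":[0,0,0]},
    {"delta_pos":[4,-0.6,0],"dr":[0,0,0]},
    {"delta_pos":[4,-0.6,0],"dr":[0,0,0]},
    {"delta_pos":[0,0,0],"dr":[0,0,0]},
    {"delta_pos":[0,0,0],"dr":[0,0,0]},
  ],
)

```text
time_s: 2.95
position: [0.4164, 0.2416, 0.0704]
tool_rot: [[0.144, 0.99, -0.0], [0.99, -0.144, -0.0], [-0.0, -0.0, -1.0]]
ft_force: [-0.0, 1.0, -0.4]
grip_width: 0.0001
```

Request:
arm_command(
  steps=[
    {"delta_pos":[3,-0.4,0],"dr":[0,0,0]},
    {"delta_pos":[3,-0.4,0],"dr":[0,0,0]},
    {"delta_pos":[3,-0.4,0],"dr":[0,0,0]},
    {"delta_pos":[0,0,0],"dr":[0,0,0]},
  ],
)

```text
time_s: 3.35
position: [0.4255, 0.2405, 0.0704]
tool_rot: [[0.144, 0.99, -0.0], [0.99, -0.144, 0.0], [-0.0, -0.0, -1.0]]
ft_force: [-1.7, 1.3, 1.4]
grip_width: 0.0001
```

Request:
arm_command(
  steps=[
    {"delta_pos":[2,-0.3,0],"dr":[0,0,0]},
    {"delta_pos":[2,-0.3,0],"dr":[0,0,0]},
    {"delta_pos":[0,0,0],"dr":[0,0,0]},
    {"delta_pos":[0,0,0],"dr":[0,0,0]},
  ],
)

```text
time_s: 3.75
position: [0.4297, 0.2398, 0.0704]
tool_rot: [[0.144, 0.99, 0.001], [0.99, -0.144, -0.0], [0.0, 0.001, -1.0]]
ft_force: [-1.0, -0.8, -0.1]
grip_width: 0.0002
```

Request:
arm_command(
  steps=[
    {"delta_pos":[2,-0.3,0],"dr":[0,0,0]},
    {"delta_pos":[2,-0.3,0],"dr":[0,0,0]},
    {"delta_pos":[0,0,0],"dr":[0,0,0]},
  ],
)

```text
time_s: 4.05
position: [0.4338, 0.2392, 0.0704]
tool_rot: [[0.144, 0.99, 0.0], [0.99, -0.144, 0.0], [0.0, 0.0, -1.0]]
ft_force: [-1.9, -0.1, -0.4]
grip_width: 0.0003
```

Request:
arm_command(
  steps=[
    {"delta_pos":[2,-0.3,0],"dr":[0,0,0]},
    {"delta_pos":[2,-0.3,0],"dr":[0,0,0]},
    {"delta_pos":[0,0,0],"dr":[0,0,0]},
  ],
)

```text
time_s: 4.35
position: [0.4378, 0.2386, 0.0704]
tool_rot: [[0.144, 0.99, 0.0], [0.99, -0.144, 0.0], [0.0, 0.0, -1.0]]
ft_force: [-1.1, 0.6, -0.0]
grip_width: 0.0002
```

Request:
arm_command(
  steps=[
    {"delta_pos":[2,-0.3,0],"dr":[0,0,0]},
    {"delta_pos":[2,-0.3,0],"dr":[0,0,0]},
    {"delta_pos":[0,0,0],"dr":[0,0,0]},
  ],
)

```text
time_s: 4.65
position: [0.4379, 0.2383, 0.0704]
tool_rot: [[0.143, 0.99, -0.008], [0.99, -0.143, -0.0], [-0.001, -0.008, -1.0]]
ft_force: [-17.0, 2.4, 12.4]
grip_width: -0.0003
```

Run:
```python
from h import *
a=env.get_image('scene');print(env.observe()['ft_force'])
cv2.imwrite('pics/d.png',cv2.resize(a[150:350,240:440],None,fx=3,fy=3,interpolation=2))
```

```text
[-17.04345241   2.29466349  11.10540646]
```

View pics/d.png

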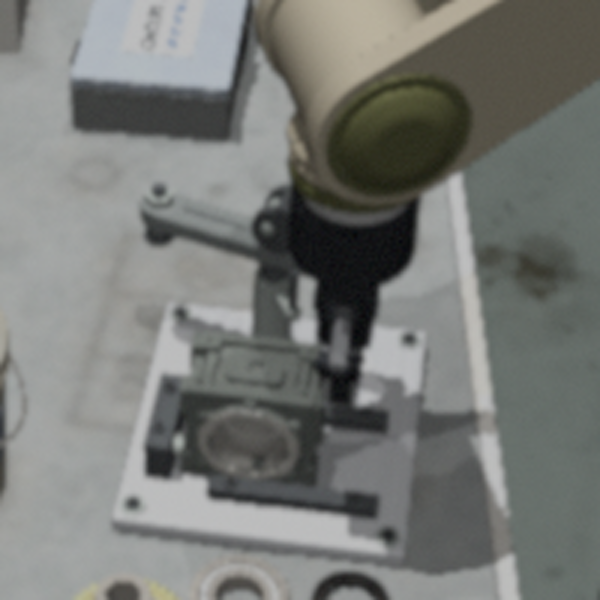

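The push stalled at −17 N. The picture shows the housing against the stop, about 21 mm (10.6 px) from where it started, so it is home. Next I'll retreat, rise, and go round to the back of the strap.

Request:
arm_command(
  steps=[
    {"delta_pos":[-12,1.7,0],"dr":[0,0,0]},
    {"delta_pos":[-12,1.7,0],"dr":[0,0,0]},
    {"delta_pos":[0,0,37],"dr":[0,0,0]},
    {"delta_pos":[0,0,37],"dr":[0,0,0]},
    {"delta_pos":[0,0,37],"dr":[0,0,0]},
    {"delta_pos":[0,0,37],"dr":[0,0,0]},
    {"delta_pos":[16,20,0],"dr":[0,0,-7]},
    {"delta_pos":[16,20,0],"dr":[0,0,-8]},
    {"delta_pos":[37,-10,0],"dr":[0,0,-8]},
    {"delta_pos":[37,-10,0],"dr":[0,0,-8]},
    {"delta_pos":[37,-10,0],"dr":[0,0,-8]},
    {"delta_pos":[-4,-21,0],"dr":[0,0,-8]},
    {"delta_pos":[-4,-21,0],"dr":[0,0,-8]},
    {"delta_pos":[-4,-21,0],"dr":[0,0,-8]},
    {"delta_pos":[-4,-21,0],"dr":[0,0,-8]},
    {"delta_pos":[-4,-21,0],"dr":[0,0,-8]},
    {"delta_pos":[-4,-21,0],"dr":[0,0,-8]},
    {"delta_pos":[-4,-21,0],"dr":[0,0,-8]},
    {"delta_pos":[-4,-21,0],"dr":[0,0,-8]},
    {"delta_pos":[0,0,0],"dr":[0,0,-3]},
  ],
)

```text
time_s: 6.7
position: [0.5281, 0.0816, 0.2185]
tool_rot: [[0.909, -0.417, 0.001], [-0.417, -0.909, -0.001], [0.001, 0.0, -1.0]]
ft_force: [0.9, 0.2, 0.3]
grip_width: -0.0003
```

Request:
arm_command(
  steps=[
    {"delta_pos":[0,0,0],"dr":[0,0,0]},
    {"delta_pos":[0,0,0],"dr":[0,0,0]},
  ],
)

```text
time_s: 6.9
position: [0.5284, 0.0837, 0.2185]
tool_rot: [[0.912, -0.409, 0.001], [-0.409, -0.912, -0.0], [0.001, -0.0, -1.0]]
ft_force: [0.0, 0.1, -0.9]
grip_width: 0.0
```

Run:
```python
from h import *
a=env.get_image('scene');b=env.get_image('side')
cv2.imwrite('pics/e.png',np.hstack([cv2.resize(a[170:370,240:400],None,fx=2.5,fy=2.5,interpolation=2),cv2.resize(b[130:330,230:390],None,fx=2.5,fy=2.5,interpolation=2)]))
```

```text
(no output)
```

View pics/e.png

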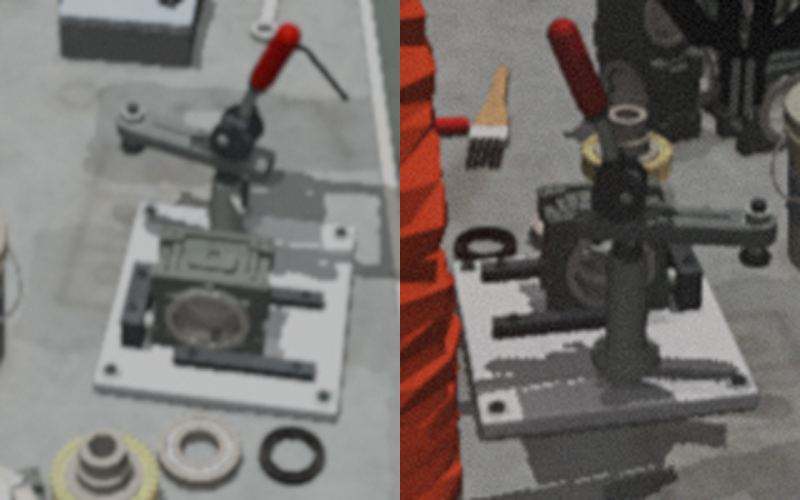

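Scene and side views both show the housing against the stop block. The strap still points at about 106° (nose nut at about (293,214) in the scene) and the lever is up. Lowering behind the strap now.

Request:
arm_command(
  steps=[
    {"delta_pos":[8,-4,-28],"dr":[0,0,0]},
    {"delta_pos":[0,0,-28],"dr":[0,0,0]},
    {"delta_pos":[0,0,-28],"dr":[0,0,0]},
    {"delta_pos":[2,4.5,0],"dr":[0,0,0]},
    {"delta_pos":[2,4.5,0],"dr":[0,0,0]},
    {"delta_pos":[0,0,0],"dr":[0,0,0]},
  ],
)

```text
time_s: 7.6
position: [0.5415, 0.0893, 0.136]
tool_rot: [[0.912, -0.41, 0.003], [-0.41, -0.912, -0.0], [0.003, -0.001, -1.0]]
ft_force: [0.4, 0.3, 0.1]
grip_width: -0.0001
```

Run:
```python
from h import *
C=np.array([.4775,.150])
p=lambda t,d:C+82e-3*np.array([np.cos(t),np.sin(t)])-d*np.array([-np.sin(t),np.cos(t)])
T=np.radians(-24.5+np.arange(0,15)*7);P=np.array([p(t,.021) for t in T])
print(P[0],P[-1],np.degrees(T[-1]));print((np.diff(P,axis=0)*1e3).round(1).tolist());print(env.observe()['position'])
```

```text
[0.54340827 0.09688597] [0.52092447 0.2226589 ] 73.5
[[6.0, 8.4], [4.9, 9.1], [3.8, 9.6], [2.6, 10.0], [1.3, 10.2], [0.1, 10.3], [-1.2, 10.3], [-2.4, 10.0], [-3.6, 9.7], [-4.8, 9.2], [-5.9, 8.5], [-6.9, 7.7], [-7.8, 6.8], [-8.5, 5.8]]
[0.54145617 0.08925724 0.13602468]
```

Go to the arc start (the contact point), then make the first few arc rows.

Request:
arm_command(
  steps=[
    {"delta_pos":[1,4,0],"dr":[0,0,0]},
    {"delta_pos":[1,4,0],"dr":[0,0,0]},
    {"delta_pos":[6.0,8.4,0],"dr":[0,0,7]},
    {"delta_pos":[4.9,9.1,0],"dr":[0,0,7]},
    {"delta_pos":[0,0,0],"dr":[0,0,0]},
  ],
)

```text
time_s: 8.1
position: [0.5536, 0.1148, 0.1349]
tool_rot: [[0.984, -0.176, 0.001], [-0.176, -0.984, 0.0], [0.001, -0.0, -1.0]]
ft_force: [-0.6, 0.5, 0.0]
grip_width: -0.0002
```

Request:
arm_command(
  steps=[
    {"delta_pos":[3.8,9.6,0],"dr":[0,0,7]},
    {"delta_pos":[2.6,10.0,0],"dr":[0,0,7]},
    {"delta_pos":[1.3,10.2,0],"dr":[0,0,7]},
    {"delta_pos":[0.1,10.3,0],"dr":[0,0,7]},
  ],
)

```text
time_s: 8.5
position: [0.5611, 0.1538, 0.1348]
tool_rot: [[0.952, 0.306, 0.0], [0.306, -0.952, -0.001], [0.0, 0.001, -1.0]]
ft_force: [-1.3, -2.6, 1.6]
grip_width: 0.0001
```

Request:
arm_command(
  steps=[
    {"delta_pos":[-1.2,10.3,0],"dr":[0,0,7]},
    {"delta_pos":[-2.4,10.0,0],"dr":[0,0,7]},
    {"delta_pos":[-3.6,9.7,0],"dr":[0,0,7]},
    {"delta_pos":[-4.8,9.2,0],"dr":[0,0,7]},
    {"delta_pos":[-5.9,8.5,0],"dr":[0,0,7]},
    {"delta_pos":[-6.9,7.7,0],"dr":[0,0,7]},
    {"delta_pos":[0,0,0],"dr":[0,0,0]},
  ],
)

```text
time_s: 9.2
position: [0.5358, 0.2099, 0.1349]
tool_rot: [[0.505, 0.863, 0.001], [0.863, -0.505, 0.0], [0.0, 0.0, -1.0]]
ft_force: [0.7, -0.8, 0.3]
grip_width: -0.0
```

Request:
arm_command(
  steps=[
    {"delta_pos":[-7.8,6.8,0],"dr":[0,0,7]},
    {"delta_pos":[-4.2,3.1,0],"dr":[0,0,3.5]},
    {"delta_pos":[-4.2,2.7,0],"dr":[0,0,3.5]},
    {"delta_pos":[0,0,0],"dr":[0,0,0]},
  ],
)

```text
time_s: 9.6
position: [0.5202, 0.2218, 0.1348]
tool_rot: [[0.284, 0.959, 0.001], [0.959, -0.284, -0.0], [0.0, 0.001, -1.0]]
ft_force: [0.6, -1.1, -0.3]
grip_width: 0.0003
```

Request:
arm_command(
  steps=[
    {"delta_pos":[-2.8,1.4,0],"dr":[0,0,2]},
    {"delta_pos":[-2.8,1.2,0],"dr":[0,0,2]},
    {"delta_pos":[-2.9,1.0,0],"dr":[0,0,2]},
    {"delta_pos":[0,0,0],"dr":[0,0,0]},
  ],
)

```text
time_s: 10.0
position: [0.512, 0.2254, 0.1347]
tool_rot: [[0.183, 0.983, 0.001], [0.983, -0.183, 0.0], [0.0, 0.001, -1.0]]
ft_force: [1.2, -0.8, 1.4]
grip_width: 0.0002
```

Request:
arm_command(
  steps=[
    {"delta_pos":[-2,0.3,0],"dr":[0,0,2]},
    {"delta_pos":[-1.5,0.2,0],"dr":[0,0,0]},
    {"delta_pos":[0,0,0],"dr":[0,0,0]},
  ],
)

```text
time_s: 10.3
position: [0.5084, 0.2262, 0.1346]
tool_rot: [[0.147, 0.989, 0.001], [0.989, -0.147, 0.0], [0.001, 0.001, -1.0]]
ft_force: [2.4, 2.2, 1.6]
grip_width: 0.0003
```

Request:
arm_command(
  steps=[
    {"delta_pos":[-1.5,0.2,0],"dr":[0,0,0]},
    {"delta_pos":[-1.5,0.2,0],"dr":[0,0,0]},
    {"delta_pos":[0,0,0],"dr":[0,0,0]},
  ],
)

```text
time_s: 10.6
position: [0.5057, 0.2266, 0.1348]
tool_rot: [[0.144, 0.99, 0.002], [0.99, -0.144, 0.0], [0.0, 0.002, -1.0]]
ft_force: [4.1, 1.6, 1.3]
grip_width: -0.0001
```

Request:
arm_command(
  steps=[
    {"delta_pos":[-1.5,0.2,0],"dr":[0,0,0]},
    {"delta_pos":[-1.5,0.2,0],"dr":[0,0,0]},
    {"delta_pos":[0,0,0],"dr":[0,0,0]},
  ],
)

```text
time_s: 10.9
position: [0.5044, 0.2266, 0.1354]
tool_rot: [[0.145, 0.989, 0.006], [0.989, -0.145, -0.0], [0.001, 0.006, -1.0]]
ft_force: [10.6, -1.9, 2.1]
grip_width: -0.0
```

Request:
arm_command(
  steps=[
    {"delta_pos":[-1.5,0.2,0],"dr":[0,0,0]},
    {"delta_pos":[-1,0.1,0],"dr":[0,0,0]},
    {"delta_pos":[0,0,0],"dr":[0,0,0]},
    {"delta_pos":[0,0,0],"dr":[0,0,0]},
  ],
)

```text
time_s: 11.3
position: [0.5005, 0.2266, 0.1367]
tool_rot: [[0.144, 0.99, 0.004], [0.99, -0.144, -0.001], [-0.001, 0.004, -1.0]]
ft_force: [0.6, -5.5, 17.5]
grip_width: 0.0001
```

Run:
```python
from h import *
a=env.get_image('scene');b=env.get_image('side')
cv2.imwrite('pics/f.png',np.hstack([cv2.resize(a[150:350,240:400],None,fx=2.5,fy=2.5,interpolation=2),cv2.resize(b[130:330,230:390],None,fx=2.5,fy=2.5,interpolation=2)]))
```

```text
(no output)
```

View pics/f.png

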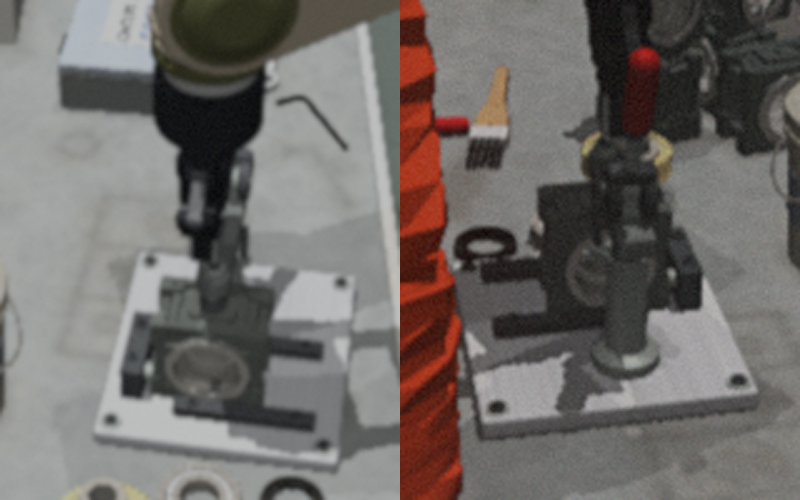

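The strap lies over the housing and the lever stands up at the post, but the last row produced an upward force. I'll back off sideways and check.

Request:
arm_command(
  steps=[
    {"delta_pos":[3,-0.4,0],"dr":[0,0,0]},
    {"delta_pos":[8,-1,0],"dr":[0,0,0]},
    {"delta_pos":[10,-1,0],"dr":[0,0,0]},
    {"delta_pos":[20,-3,0],"dr":[0,0,0]},
    {"delta_pos":[0,0,40],"dr":[0,0,0]},
    {"delta_pos":[0,0,40],"dr":[0,0,0]},
    {"delta_pos":[0,0,40],"dr":[0,0,0]},
    {"delta_pos":[0,0,40],"dr":[0,0,0]},
    {"delta_pos":[0,0,0],"dr":[0,0,0]},
  ],
)

```text
time_s: 12.3
position: [0.5411, 0.222, 0.2995]
tool_rot: [[0.144, 0.99, 0.007], [0.99, -0.144, 0.001], [0.002, 0.007, -1.0]]
ft_force: [0.0, 0.3, -0.1]
grip_width: -0.0002
```

Run:
```python
from h import *
a=env.get_image('scene');b=env.get_image('side')
cv2.imwrite('pics/g.png',np.hstack([cv2.resize(a[150:350,240:400],None,fx=2.5,fy=2.5,interpolation=2),cv2.resize(b[130:330,230:390],None,fx=2.5,fy=2.5,interpolation=2)]))
```

```text
(no output)
```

View pics/g.png

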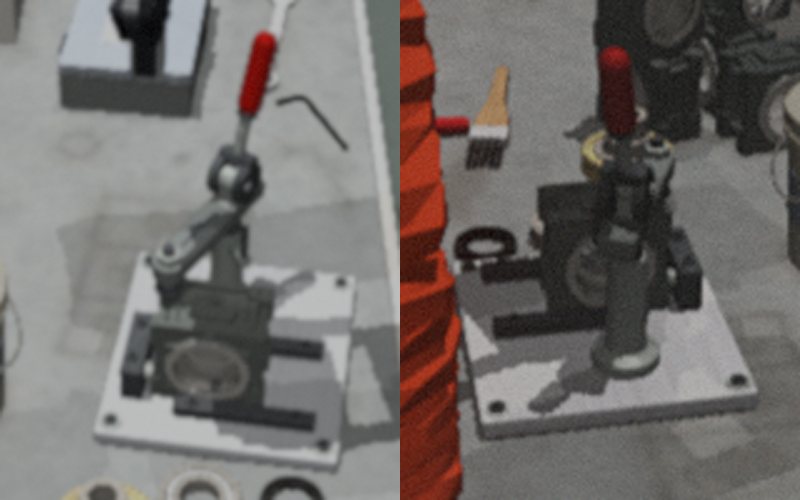

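The strap got dragged back with the finger: the nose nut is at about (307,250) in the scene, roughly 35–40° off. The fingers' narrow sides probably snagged. I'll measure it and repeat the push with the back of a finger, jaw axis across the strap.

Run:
```python
from h import *
c=env.get_calibration('scene');s=env.get_calibration('side');k=2.5
S=lambda x,y:(240+x/k,150+y/k)
D=lambda x,y:(230+(x-400)/k,130+y/k)
C=np.array([.4765,.149]);a=np.radians(-8.18);R=np.array([[np.cos(a),-np.sin(a)],[np.sin(a),np.cos(a)]])
for n,p,q in [('nut',(168,247),(657,145)),('gripend',(264,38),(613,55)),('gripbase',(250,110),(622,130))]:
    x,e=tri(c,S(*p),s,D(*q));print(n,x,e,R.T@(x[:2]-C))
x=onz(c,*S(168,247),.148);print(x,R.T@(x[:2]-C),env.nose_length)
for n,p in [('hs nearR',(272,318)),('nearL',(157,315))]:
    x=onz(c,*S(*p),.1);print(n,R.T@(x[:2]-np.array([.487,.232])))
print(env.observe()['q'])
```

```text
nut [0.52638389 0.21489977 0.14210316] 0.0005107045062910857 [0.03999993 0.07232695]
gripend [0.45753044 0.11305899 0.26189768] 0.0009494105850052319 [-0.01366275 -0.0382744 ]
gripbase [0.46719349 0.12653146 0.20449681] 0.003566901019483448 [-0.00601492 -0.0235641 ]
[0.52602331 0.22118397 0.148     ] [0.03874888 0.07849592] 0.022
hs nearR [-0.04148851  0.00864999]
nearL [0.04433136 0.01969105]
[ 1.07165822e+01  2.32142125e+01  6.00529027e+01 -6.32794627e-03
  9.67991485e+01 -7.10045761e+01]
```

Request:
arm_command(
  steps=[
    {"delta_pos":[2,-3,0],"dr":[0,0,-8.4]},
    {"delta_pos":[2,-3,0],"dr":[0,0,-8.4]},
    {"delta_pos":[2,-3,0],"dr":[0,0,-8.4]},
    {"delta_pos":[2,-3,0],"dr":[0,0,-8.4]},
    {"delta_pos":[2,-3,0],"dr":[0,0,-8.4]},
    {"delta_pos":[2,-3,0],"dr":[0,0,-8.4]},
    {"delta_pos":[2,-3,0],"dr":[0,0,-8.4]},
    {"delta_pos":[2,-3,0],"dr":[0,0,-8.4]},
    {"delta_pos":[0,-3,0],"dr":[0,0,-8.4]},
    {"delta_pos":[0,-3,0],"dr":[0,0,-8.4]},
    {"delta_pos":[0,-3,0],"dr":[0,0,-8.4]},
    {"delta_pos":[0,-3,0],"dr":[0,0,-8.4]},
    {"delta_pos":[0,-2,0],"dr":[0,0,-8.4]},
    {"delta_pos":[0,0,0],"dr":[0,0,-8.4]},
    {"delta_pos":[0,0,-35],"dr":[0,0,0]},
    {"delta_pos":[0,0,-35],"dr":[0,0,0]},
    {"delta_pos":[0,0,-35],"dr":[0,0,0]},
    {"delta_pos":[0,0,-35],"dr":[0,0,0]},
    {"delta_pos":[0,0,-25],"dr":[0,0,0]},
    {"delta_pos":[0,0,0],"dr":[0,0,0]},
  ],
)

```text
time_s: 14.4
position: [0.5536, 0.1834, 0.1245]
tool_rot: [[0.81, -0.586, -0.011], [-0.586, -0.81, -0.001], [-0.008, 0.008, -1.0]]
ft_force: [-0.9, 0.3, 0.5]
grip_width: -0.0001
```

Run:
```python
from h import *
a=env.get_image('scene');b=env.get_image('side');s=env.observe();print(s['position'],s['ft_force'])
cv2.imwrite('pics/i.png',np.hstack([cv2.resize(a[120:320,230:390],None,fx=2.5,fy=2.5,interpolation=2),cv2.resize(b[80:280,230:390],None,fx=2.5,fy=2.5,interpolation=2)]))
C=np.array([.4765,.149])
p=lambda t,d:C+75e-3*np.array([np.cos(t),np.sin(t)])-d*np.array([-np.sin(t),np.cos(t)])
T=np.radians(53.8+np.arange(0,9)*3.5);P=np.array([p(t,.0275) for t in T])
print(P[0],P[-1],np.degrees(T[-1]));print((np.diff(P,axis=0)*1e3).round(1).tolist())
```

```text
[0.55614256 0.18378153 0.12905687] [0.21611988 0.56206748 1.41885789]
[0.54298683 0.19328037] [0.51441602 0.21931092] 81.8
[[-2.8, 4.0], [-3.1, 3.8], [-3.3, 3.6], [-3.5, 3.4], [-3.7, 3.2], [-3.9, 2.9], [-4.1, 2.7], [-4.2, 2.4]]
```

View pics/i.png

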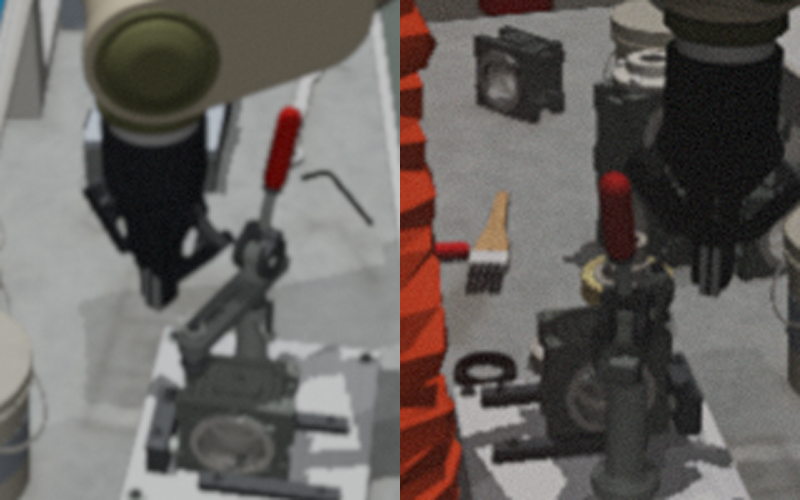

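The knuckles bulge well out above the tips, which explains why they fouled the hub. I'll push at about 58 mm radius, inboard of the nut, with the tips higher.

Request:
arm_command(
  steps=[
    {"delta_pos":[0,0,9],"dr":[0,0,0]},
    {"delta_pos":[-11,-13,0],"dr":[0,0,0]},
    {"delta_pos":[-4,2.8,0],"dr":[0,0,0]},
    {"delta_pos":[-4,2.8,0],"dr":[0,0,0]},
    {"delta_pos":[-2,1.5,0],"dr":[0,0,0]},
    {"delta_pos":[0,0,0],"dr":[0,0,0]},
  ],
)

```text
time_s: 15.1
position: [0.5355, 0.1786, 0.1387]
tool_rot: [[0.811, -0.585, 0.0], [-0.585, -0.811, 0.0], [0.0, -0.0, -1.0]]
ft_force: [1.8, 0.2, 0.3]
grip_width: 0.0001
```

Request:
arm_command(
  steps=[
    {"delta_pos":[-2,1.5,0],"dr":[0,0,0]},
    {"delta_pos":[-1.9,3.4,0],"dr":[0,0,3.5]},
    {"delta_pos":[-2.1,3.3,0],"dr":[0,0,3.5]},
    {"delta_pos":[0,0,0],"dr":[0,0,0]},
  ],
)

```text
time_s: 15.5
position: [0.5294, 0.1866, 0.1383]
tool_rot: [[0.876, -0.482, -0.0], [-0.482, -0.876, 0.0], [-0.0, 0.0, -1.0]]
ft_force: [0.0, -0.4, -1.6]
grip_width: 0.0001
```

Request:
arm_command(
  steps=[
    {"delta_pos":[-2.3,3.2,0],"dr":[0,0,3.5]},
    {"delta_pos":[-2.5,3,0],"dr":[0,0,3.5]},
    {"delta_pos":[0,0,0],"dr":[0,0,0]},
  ],
)

```text
time_s: 15.8
position: [0.5247, 0.1925, 0.1384]
tool_rot: [[0.928, -0.373, -0.0], [-0.373, -0.928, -0.0], [-0.0, 0.0, -1.0]]
ft_force: [-0.3, 0.1, 0.0]
grip_width: -0.0001
```

Request:
arm_command(
  steps=[
    {"delta_pos":[-2.7,2.8,0],"dr":[0,0,3.5]},
    {"delta_pos":[-2.9,2.6,0],"dr":[0,0,3.5]},
    {"delta_pos":[0,0,0],"dr":[0,0,0]},
  ],
)

```text
time_s: 16.1
position: [0.5191, 0.1978, 0.1384]
tool_rot: [[0.966, -0.258, -0.0], [-0.258, -0.966, -0.0], [-0.0, 0.0, -1.0]]
ft_force: [0.3, 0.4, 0.6]
grip_width: 0.0002
```

Request:
arm_command(
  steps=[
    {"delta_pos":[-3.1,2.4,0],"dr":[0,0,3.5]},
    {"delta_pos":[-3.2,2.2,0],"dr":[0,0,3.5]},
    {"delta_pos":[0,0,0],"dr":[0,0,0]},
  ],
)

```text
time_s: 16.4
position: [0.5129, 0.2024, 0.1384]
tool_rot: [[0.99, -0.139, -0.0], [-0.139, -0.99, -0.0], [0.0, 0.0, -1.0]]
ft_force: [-0.4, -0.6, -0.7]
grip_width: 0.0001
```

Request:
arm_command(
  steps=[
    {"delta_pos":[-1.5,0.2,0],"dr":[0,0,0]},
    {"delta_pos":[-1.5,0.2,0],"dr":[0,0,0]},
    {"delta_pos":[0,0,0],"dr":[0,0,0]},
  ],
)

```text
time_s: 16.7
position: [0.5098, 0.2027, 0.1384]
tool_rot: [[0.99, -0.138, -0.0], [-0.138, -0.99, -0.0], [-0.0, 0.0, -1.0]]
ft_force: [-0.2, 0.0, 0.6]
grip_width: 0.0001
```

```bash
cat >> h.py <<'E'
def lever():
    out=[]
    for n,(r0,r1,c0,c1) in [('scene',(140,280,300,400)),('side',(125,260,270,350))]:
        im=env.get_image(n)[r0:r1,c0:c1].astype(int);m=((im[...,2]>90)&(im[...,1]<60)&(im[...,0]<60)).astype(np.uint8)
        k,l,st,ce=cv2.connectedComponentsWithStats(m);j=1+np.argmax(st[1:,4]);ys,xs=np.where(l==j)
        out.append((env.get_calibration(n),(ce[j][0]+c0,ce[j][1]+r0)));print(n,st[j],ce[j]+[c0,r0])
    x,e=tri(*out[0],*out[1]);C=np.array([.4765,.149]);a=np.radians(-8.18);R=np.array([[np.cos(a),-np.sin(a)],[np.sin(a),np.cos(a)]])
    f=R.T@(x[:2]-C)*1e3;print('grip',x,'err',e,'fix rel post',f,'swing',np.degrees(np.arctan2(-f[0],-f[1])),'r',np.hypot(*f),'elev',np.degrees(np.arctan2(x[2]*1e3-154.5,np.hypot(*f))))
E
python3 -c "
from h import *
lever()"
```

```text
scene [ 39  23  11  32 210] [343.36666667 176.84285714]
side [41 24 10  7 57] [315.57894737 152.03508772]
grip [0.46363094 0.13459259 0.25156075] err 0.004830428857611824 fix rel post [-10.68818999 -16.09188493] swing 33.592013766752146 r 19.318026971950005 elev 78.743501571874
```

Run:
```python
from h import *
a=env.get_image('scene');b=env.get_image('side')
cv2.imwrite('pics/j.png',np.hstack([cv2.resize(a[150:310,260:390],None,fx=3,fy=3,interpolation=2),cv2.resize(b[110:270,260:390],None,fx=3,fy=3,interpolation=2)]))
```

```text
(no output)
```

View pics/j.png

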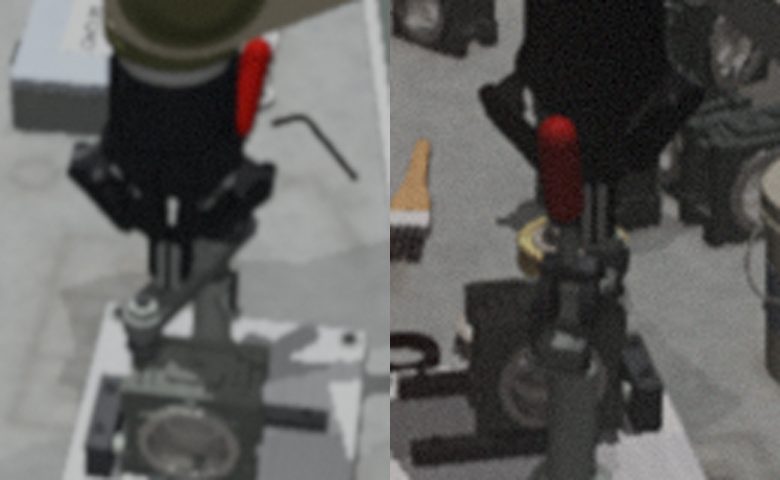

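Run:
```python
from h import *
s=env.observe();p=s['position'];Rt=s['tool_rot']
c=env.get_calibration('scene');d=env.get_calibration('side')
f=lambda q:np.round((q-[260,150])*3);g=lambda q:np.round((q-[260,110])*3+[390,0])
print(p)
for t in [p,p+.022*Rt[:,2],p-.02*Rt[:,2]]: print('tool pt',f(proj(c,t)),g(proj(d,t)))
for o in [(.4765,.149)]:
  for a in (20,28,36,44):
    a=np.radians(a-0);psi=np.radians(81.8)-a;u=np.array([np.cos(psi),np.sin(psi)])
    q=np.array([*(np.array(o)+.085*u),.148]);print(np.degrees(a),'nut',f(proj(c,q)),g(proj(d,q)),'axis .1545',f(proj(c,[*o,.1545])),g(proj(d,[*o,.1545])))
```

```text
[0.50996692 0.20270943 0.13844761]
tool pt [168. 287.] [589. 253.]
tool pt [167. 313.] [588. 286.]
tool pt [168. 264.] [589. 222.]
20.0 nut [157. 300.] [587. 221.] axis .1545 [221. 213.] [565. 280.]
28.0 nut [141. 292.] [607. 223.] axis .1545 [221. 213.] [565. 280.]
36.0 nut [126. 284.] [626. 227.] axis .1545 [221. 213.] [565. 280.]
44.0 nut [114. 274.] [645. 231.] axis .1545 [221. 213.] [565. 280.]
```

Run:
```python
from h import *
c=env.get_calibration('scene');d=env.get_calibration('side')
for n,p,obs,obd in [('i',(.556,.184,.129),(293.2,241.2),(230+310/2.5,80+290/2.5)),('d',(.438,.238,.0704),(355,283.3),None)]:
  print(n,'obs tip',obs,obd)
  for dz in (-.02,0,.022): q=np.array(p)-[0,0,dz];print(dz,proj(c,q).round(1),proj(d,q).round(1))
q=env.get_image('side');print(env.observe()['position'],env.observe()['ft_force'])
```

```text
i obs tip (293.2, 241.2) (354.0, 196.0)
-0.02 [291.9 234.6] [355.2 189.9]
0 [292.  242.3] [354.7 200.1]
0.022 [292.2 250.6] [354.1 211.2]
d obs tip (355, 283.3) None
-0.02 [353.2 277.5] [281.1 215.2]
0 [352.6 284.6] [281.3 224.9]
0.022 [352.  292.3] [281.6 235.2]
[0.5099353  0.20272223 0.13841418] [ 0.1704729   0.25179628 -0.02493327]
```

In both views the shut fingertips appear about 25 mm higher than the stated 22 mm ahead would put them. That means the fingers are passing above the strap, and the first swing only pushed the nut. I'll go back, lower further, and push at a smaller radius that stays clear of the housing.

Request:
arm_command(
  steps=[
    {"delta_pos":[0,0,10],"dr":[0,0,0]},
    {"delta_pos":[7,-10,0],"dr":[0,0,-7]},
    {"delta_pos":[7,-10,0],"dr":[0,0,-7]},
    {"delta_pos":[7,-10,0],"dr":[0,0,-7]},
    {"delta_pos":[7,-10,0],"dr":[0,0,-7]},
    {"delta_pos":[0,0,-11],"dr":[0,0,0]},
    {"delta_pos":[0,0,-11],"dr":[0,0,0]},
    {"delta_pos":[0,0,-11],"dr":[0,0,0]},
    {"delta_pos":[0,0,0],"dr":[0,0,0]},
    {"delta_pos":[0,0,0],"dr":[0,0,0]},
  ],
)

```text
time_s: 17.95
position: [0.5377, 0.1631, 0.1152]
tool_rot: [[0.811, -0.585, -0.001], [-0.585, -0.811, -0.0], [-0.001, 0.0, -1.0]]
ft_force: [0.5, 0.0, 0.1]
grip_width: 0.0002
```

Request:
arm_command(
  steps=[
    {"delta_pos":[-4,2.8,0],"dr":[0,0,0]},
    {"delta_pos":[-4,2.8,0],"dr":[0,0,0]},
    {"delta_pos":[-2,1.4,0],"dr":[0,0,0]},
    {"delta_pos":[0,0,0],"dr":[0,0,0]},
  ],
)

```text
time_s: 18.35
position: [0.5275, 0.1701, 0.1157]
tool_rot: [[0.811, -0.585, 0.0], [-0.585, -0.811, 0.0], [0.0, -0.0, -1.0]]
ft_force: [0.1, -0.1, -0.8]
grip_width: 0.0002
```

Request:
arm_command(
  steps=[
    {"delta_pos":[-2,1.5,0],"dr":[0,0,0]},
    {"delta_pos":[-2,1.5,0],"dr":[0,0,0]},
    {"delta_pos":[0,0,0],"dr":[0,0,0]},
  ],
)

```text
time_s: 18.65
position: [0.5243, 0.173, 0.1157]
tool_rot: [[0.81, -0.586, 0.001], [-0.586, -0.81, 0.0], [0.001, -0.001, -1.0]]
ft_force: [4.4, -0.6, -0.3]
grip_width: 0.0004
```

Request:
arm_command(
  steps=[
    {"delta_pos":[-1.3,2.9,0],"dr":[0,0,3.5]},
    {"delta_pos":[-1.5,2.8,0],"dr":[0,0,3.5]},
    {"delta_pos":[-1.7,2.7,0],"dr":[0,0,3.5]},
    {"delta_pos":[0,0,0],"dr":[0,0,0]},
  ],
)

```text
time_s: 19.05
position: [0.5192, 0.1811, 0.1155]
tool_rot: [[0.904, -0.428, -0.0], [-0.428, -0.904, -0.0], [-0.0, 0.0, -1.0]]
ft_force: [1.7, -1.0, 1.9]
grip_width: -0.0002
```

Request:
arm_command(
  steps=[
    {"delta_pos":[-1.9,2.6,0],"dr":[0,0,3.5]},
    {"delta_pos":[-2.1,2.4,0],"dr":[0,0,3.5]},
    {"delta_pos":[-2.3,2.3,0],"dr":[0,0,3.5]},
    {"delta_pos":[0,0,0],"dr":[0,0,0]},
  ],
)

```text
time_s: 19.45
position: [0.513, 0.1885, 0.1155]
tool_rot: [[0.966, -0.257, -0.0], [-0.257, -0.966, -0.0], [-0.0, 0.0, -1.0]]
ft_force: [1.0, -1.3, 0.5]
grip_width: 0.0
```

Request:
arm_command(
  steps=[
    {"delta_pos":[-2.4,2.1,0],"dr":[0,0,3.5]},
    {"delta_pos":[0,0,0],"dr":[0,0,0]},
  ],
)

```text
time_s: 19.65
position: [0.5118, 0.1902, 0.1157]
tool_rot: [[0.98, -0.198, 0.003], [-0.198, -0.98, -0.001], [0.003, 0.0, -1.0]]
ft_force: [4.4, -3.7, -0.2]
grip_width: 0.0
```

Request:
arm_command(
  steps=[
    {"delta_pos":[-1.5,0.4,0],"dr":[0,0,3]},
    {"delta_pos":[0,0,0],"dr":[0,0,0]},
  ],
)

```text
time_s: 19.85
position: [0.5116, 0.1907, 0.1159]
tool_rot: [[0.989, -0.148, 0.006], [-0.148, -0.989, 0.0], [0.006, -0.001, -1.0]]
ft_force: [9.5, -2.3, -2.1]
grip_width: 0.0003
```

Request:
arm_command(
  steps=[
    {"delta_pos":[-1.5,0.2,0],"dr":[0,0,0]},
    {"delta_pos":[0,0,0],"dr":[0,0,0]},
  ],
)

```text
time_s: 20.05
position: [0.5113, 0.1907, 0.1162]
tool_rot: [[0.989, -0.149, 0.009], [-0.149, -0.989, 0.0], [0.008, -0.001, -1.0]]
ft_force: [13.9, -2.1, -2.9]
grip_width: -0.0004
```

```bash
python3 -c "
from h import *
lever()"
```

```text
Traceback (most recent call last):
  File "h.py", line 21, in lever
    k,l,st,ce=cv2.connectedComponentsWithStats(m);j=1+np.argmax(st[1:,4]);ys,xs=np.where(l==j)
                                                      ~~~~~~~~~^^^^^^^^^^
ValueError: attempt to get argmax of an empty sequence
```

The strap is at its stop: stalled at 14 N, and the TCP is 28 mm from the axis line, as expected. Backing off and checking with the lever's position.

Request:
arm_command(
  steps=[
    {"delta_pos":[4,-0.6,0],"dr":[0,0,0]},
    {"delta_pos":[10,-1.4,0],"dr":[0,0,0]},
    {"delta_pos":[15,-2,0],"dr":[0,0,0]},
    {"delta_pos":[15,-2,0],"dr":[0,0,0]},
    {"delta_pos":[0,0,40],"dr":[0,0,0]},
    {"delta_pos":[0,0,40],"dr":[0,0,0]},
    {"delta_pos":[0,0,40],"dr":[0,0,0]},
    {"delta_pos":[0,30,40],"dr":[0,0,0]},
    {"delta_pos":[0,30,25],"dr":[0,0,0]},
    {"delta_pos":[0,0,0],"dr":[0,0,0]},
  ],
)

```text
time_s: 21.1
position: [0.5521, 0.2481, 0.3039]
tool_rot: [[0.99, -0.144, 0.006], [-0.144, -0.99, 0.002], [0.005, -0.003, -1.0]]
ft_force: [0.7, -0.8, 0.3]
grip_width: 0.0001
```

Run:
```python
from h import *
a=env.get_image('scene');b=env.get_image('side')
cv2.imwrite('pics/k.png',np.hstack([cv2.resize(a[150:350,240:400],None,fx=2.5,fy=2.5,interpolation=2),cv2.resize(b[130:330,230:390],None,fx=2.5,fy=2.5,interpolation=2)]))
lever()
```

```text
scene [ 31  21  10  32 256] [335.39453125 176.77734375]
side [53 24 10  7 54] [327.92592593 152.18518519]
grip [0.48018064 0.13121267 0.24986052] err 0.009008140362693191 fix rel post [  6.17403638 -17.08266268] swing -19.870929844598766 r 18.164142957878884 elev 79.21556608560167
```

View pics/k.png

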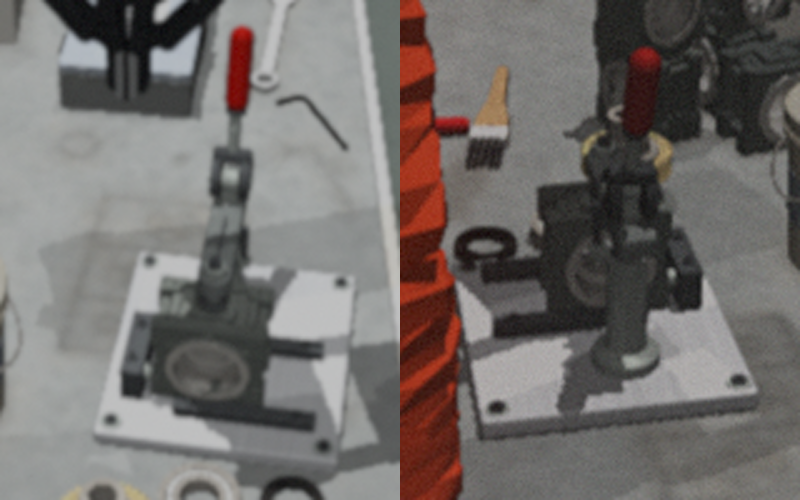

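The strap is now straight over the housing at its stop, and the lever is up: grip at about (239,70) in the scene crop and (643,90) in the side crop.

Run:
```python
from h import *
c=env.get_calibration('scene');s=env.get_calibration('side');k=2.5
S=lambda x,y:(240+x/k,150+y/k)
D=lambda x,y:(230+(x-400)/k,130+y/k)
a=np.radians(-8.18);R=np.array([[np.cos(a),-np.sin(a)],[np.sin(a),np.cos(a)]])
for n,p,q in [('end',(241,28),(647,48)),('mid',(239,70),(643,92)),('base',(236,110),(638,132)),('tips',(128,98),(735,145))]:
    x,e=tri(c,S(*p),s,D(*q));print(n,x,e,R.T@(x[:2]-[.477,.15]))
```

```text
end [0.47551062 0.10656506 0.26640431] 0.002599562362578743 [ 0.00470584 -0.04320494]
mid [0.47639013 0.11524271 0.23395831] 0.003418774128504002 [ 0.00434172 -0.03449044]
base [0.4774325  0.12454918 0.20256744] 0.002776208911533278 [ 0.00404932 -0.02513034]
tips [0.54956161 0.10937248 0.19427107] 0.02234384559923692 [ 0.07760399 -0.02988986]
```

Request:
arm_command(
  steps=[
    {"delta_pos":[-25,-35,0],"dr":[0,0,0]},
    {"delta_pos":[-24,-34,0],"dr":[0,0,0]},
    {"delta_pos":[-24,-34,0],"dr":[0,0,0]},
    {"delta_pos":[0,0,-25],"dr":[0,0,0]},
    {"delta_pos":[0,0,-32],"dr":[0,0,0]},
    {"delta_pos":[0,0,0],"dr":[0,0,0]},
    {"delta_pos":[0,0,0],"dr":[0,0,0]},
  ],
)

```text
time_s: 22.0
position: [0.4787, 0.1417, 0.2435]
tool_rot: [[0.989, -0.146, -0.002], [-0.146, -0.989, -0.0], [-0.002, 0.0, -1.0]]
ft_force: [0.9, -0.5, 0.4]
grip_width: -0.0005
```

Request:
arm_command(
  steps=[
    {"delta_pos":[-0.5,-4,0],"dr":[0,0,0]},
    {"delta_pos":[-0.5,-4,0],"dr":[0,0,0]},
    {"delta_pos":[-0.5,-4,0],"dr":[0,0,0]},
    {"delta_pos":[0,0,0],"dr":[0,0,0]},
  ],
)

```text
time_s: 22.4
position: [0.4773, 0.1297, 0.2439]
tool_rot: [[0.989, -0.146, 0.001], [-0.146, -0.989, -0.0], [0.001, -0.0, -1.0]]
ft_force: [-0.4, -0.1, 0.2]
grip_width: -0.0001
```

Request:
arm_command(
  steps=[
    {"delta_pos":[-0.6,-4,-3],"dr":[0,0,0]},
    {"delta_pos":[-0.6,-4,-4],"dr":[0,0,0]},
    {"delta_pos":[-1,-7,-4],"dr":[0,0,0]},
    {"delta_pos":[-1,-7,-4],"dr":[0,0,0]},
    {"delta_pos":[0,0,0],"dr":[0,0,0]},
  ],
)

```text
time_s: 22.9
position: [0.4737, 0.1072, 0.2278]
tool_rot: [[0.989, -0.147, -0.001], [-0.147, -0.989, -0.0], [-0.001, 0.001, -1.0]]
ft_force: [-0.1, 0.5, 0.5]
grip_width: -0.0001
```

Request:
arm_command(
  steps=[
    {"delta_pos":[-0.9,-6.5,-5.5],"dr":[0,0,0]},
    {"delta_pos":[-0.9,-6.5,-5.5],"dr":[0,0,0]},
    {"delta_pos":[0,0,0],"dr":[0,0,0]},
  ],
)

```text
time_s: 23.2
position: [0.4718, 0.0944, 0.2165]
tool_rot: [[0.989, -0.146, -0.002], [-0.146, -0.989, -0.0], [-0.002, 0.0, -1.0]]
ft_force: [-0.3, -0.9, 0.5]
grip_width: 0.0001
```

Request:
arm_command(
  steps=[
    {"delta_pos":[-0.8,-5.5,-6],"dr":[0,0,0]},
    {"delta_pos":[-0.8,-5.5,-6],"dr":[0,0,0]},
    {"delta_pos":[0,0,0],"dr":[0,0,0]},
  ],
)

```text
time_s: 23.5
position: [0.4702, 0.0835, 0.2045]
tool_rot: [[0.989, -0.146, -0.002], [-0.146, -0.989, -0.0], [-0.001, 0.0, -1.0]]
ft_force: [0.7, 0.4, -0.0]
grip_width: 0.0001
```

Run:
```python
from h import *
for n in ('scene','side'):
    im=env.get_image(n).astype(int);m=((im[...,2]>70)&(im[...,1]<45)&(im[...,0]<45)).astype(np.uint8)
    k,l,st,ce=cv2.connectedComponentsWithStats(m)
    print(n,[(st[i].tolist(),ce[i].round(1).tolist()) for i in range(1,k) if st[i,4]>20 and 290<ce[i][0]<400 and 100<ce[i][1]<300])
    p=env.observe()['position'];print(proj(env.get_calibration(n),p))
a=env.get_image('scene');b=env.get_image('side')
cv2.imwrite('pics/l.png',np.hstack([cv2.resize(a[130:290,270:400],None,fx=3,fy=3,interpolation=2),cv2.resize(b[110:270,260:390],None,fx=3,fy=3,interpolation=2)]))
```

```text
scene [([333, 179, 8, 14, 94], [336.4, 185.4])]
[337.12673591 180.10069121]
side [([332, 190, 9, 9, 66], [335.7, 194.3])]
[329.07820829 193.82294208]
```

View pics/l.png

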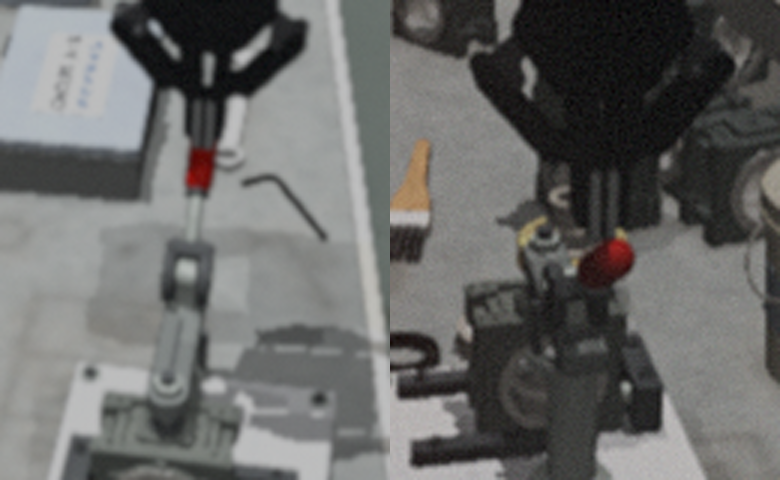

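The finger is on the grip and the lever is down to about 30° (the scene view shows the finger just above the red grip at about (337,185)). Continuing down.

Request:
arm_command(
  steps=[
    {"delta_pos":[-0.6,-4.5,-7.5],"dr":[0,0,0]},
    {"delta_pos":[-0.6,-4.5,-7.5],"dr":[0,0,0]},
    {"delta_pos":[-0.5,-3.5,-7.5],"dr":[0,0,0]},
    {"delta_pos":[0,0,0],"dr":[0,0,0]},
  ],
)

```text
time_s: 24.1
position: [0.4684, 0.0712, 0.1817]
tool_rot: [[0.989, -0.146, -0.002], [-0.146, -0.989, 0.0], [-0.002, 0.0, -1.0]]
ft_force: [0.5, 0.4, 0.5]
grip_width: 0.0001
```

Request:
arm_command(
  steps=[
    {"delta_pos":[-0.4,-3,-5],"dr":[0,0,0]},
    {"delta_pos":[0,-1,-5],"dr":[0,0,0]},
    {"delta_pos":[0,0,0],"dr":[0,0,0]},
  ],
)

```text
time_s: 24.4
position: [0.4682, 0.0674, 0.1723]
tool_rot: [[0.989, -0.146, -0.001], [-0.146, -0.989, -0.0], [-0.001, 0.0, -1.0]]
ft_force: [0.9, -0.2, -0.1]
grip_width: 0.0001
```

Request:
arm_command(
  steps=[
    {"delta_pos":[0,0,-4],"dr":[0,0,0]},
    {"delta_pos":[0,0,-4],"dr":[0,0,0]},
    {"delta_pos":[0,0,0],"dr":[0,0,0]},
  ],
)

```text
time_s: 24.7
position: [0.4685, 0.0677, 0.1645]
tool_rot: [[0.989, -0.145, -0.0], [-0.145, -0.989, 0.0], [-0.0, 0.0, -1.0]]
ft_force: [1.2, 0.0, 0.5]
grip_width: 0.0004
```

Request:
arm_command(
  steps=[
    {"delta_pos":[0,0,-3],"dr":[0,0,0]},
    {"delta_pos":[0,0,-3],"dr":[0,0,0]},
  ],
)

```text
time_s: 24.9
position: [0.4686, 0.0676, 0.1589]
tool_rot: [[0.989, -0.145, 0.0], [-0.145, -0.989, -0.0], [0.001, 0.0, -1.0]]
ft_force: [-0.4, -2.9, 3.9]
grip_width: -0.0002
```

Request:
arm_command(
  steps=[
    {"delta_pos":[0,0,-3],"dr":[0,0,0]},
    {"delta_pos":[0,0,-2],"dr":[0,0,0]},
  ],
)

```text
time_s: 25.1
position: [0.4685, 0.0675, 0.1537]
tool_rot: [[0.989, -0.146, 0.0], [-0.146, -0.989, -0.0], [0.0, 0.0, -1.0]]
ft_force: [0.4, -3.0, 4.2]
grip_width: -0.0002
```

Request:
arm_command(
  steps=[
    {"delta_pos":[0,0,-2],"dr":[0,0,0]},
    {"delta_pos":[0,0,-2],"dr":[0,0,0]},
  ],
)

```text
time_s: 25.3
position: [0.4691, 0.0674, 0.1525]
tool_rot: [[0.989, -0.145, 0.003], [-0.145, -0.989, -0.001], [0.003, 0.001, -1.0]]
ft_force: [-12.6, -3.2, 42.6]
grip_width: 0.0001
```

Request:
arm_command(
  steps=[
    {"delta_pos":[0,0,0],"dr":[0,0,0]},
    {"delta_pos":[0,0,0],"dr":[0,0,0]},
  ],
)

```text
time_s: 25.5
position: [0.4689, 0.0674, 0.1527]
tool_rot: [[0.989, -0.145, 0.004], [-0.145, -0.989, -0.001], [0.004, 0.001, -1.0]]
ft_force: [-9.3, -4.0, 31.1]
grip_width: 0.0002
```

Request:
arm_command(
  steps=[
    {"delta_pos":[0,0,10],"dr":[0,0,0]},
    {"delta_pos":[0,0,35],"dr":[0,0,0]},
    {"delta_pos":[0,0,40],"dr":[0,0,0]},
    {"delta_pos":[0,0,40],"dr":[0,0,0]},
    {"delta_pos":[-40,0,25],"dr":[0,0,0]},
    {"delta_pos":[-40,0,0],"dr":[0,0,0]},
    {"delta_pos":[-40,0,0],"dr":[0,0,0]},
    {"delta_pos":[0,0,0],"dr":[0,0,0]},
    {"delta_pos":[0,0,0],"dr":[0,0,0]},
  ],
)

```text
time_s: 26.4
position: [0.3481, 0.068, 0.3]
tool_rot: [[0.989, -0.145, 0.001], [-0.145, -0.989, 0.001], [0.001, -0.001, -1.0]]
ft_force: [-0.2, -0.0, -0.0]
grip_width: -0.0
```

Run:
```python
from h import *
P={}
for n in ('scene','side'):
    c=env.get_calibration(n);im=env.get_image(n);cv2.imwrite(f'pics/end_{n}.png',im);im=im.astype(int);m=((im[...,2]>70)&(im[...,1]<45)&(im[...,0]<45)).astype(np.uint8)
    k,l,st,ce=cv2.connectedComponentsWithStats(m)
    L=[i for i in range(1,k) if st[i,4]>20 and 290<ce[i][0]<400 and 130<ce[i][1]<300];print(n,[(st[i].tolist(),ce[i].round(1).tolist()) for i in L])
    P[n]=(c,ce[max(L,key=lambda i:st[i,4])])
    for e in (0,8,16):
        e=np.radians(e);u=np.array([-.142,-.99])
        f=lambda s:proj(c,np.array([*(np.array([.478,.150])+u*s*np.cos(e)),.1545+s*np.sin(e)])).round(1)
        print(np.degrees(e),f(.054),f(.09),f(.122))
print(tri(*P['scene'],*P['side']),env.observe()['position'],env.observe()['ft_force'])
```

```text
scene [([333, 184, 10, 17, 108], [337.6, 191.8])]
0.0 [336.3 204. ] [338.5 193.1] [340.4 183.8]
8.0 [336.4 201.2] [338.7 188.5] [340.6 177.6]
16.0 [336.4 198.9] [338.7 184.5] [340.7 172.1]
side [([324, 218, 19, 26, 303], [332.9, 230.4])]
0.0 [325.6 219.2] [330.5 231.1] [335.1 242.5]
8.0 [325.6 214.8] [330.5 223.6] [335.2 232. ]
16.0 [325.5 210.2] [330.4 215.6] [335.  220.8]
(array([0.4675582 , 0.05876458, 0.15636565]), np.float64(0.0012683717528239433)) [0.34910813 0.06771985 0.29968504] [ 0.8432605   0.17735211 -0.94040702]
```

Lever is level: grip centre at z = 156 mm (154.5 expected) and 92 mm out, with no swing change. One numeric check on the bystanders and the housing, then I'll hand in.

Run:
```python
from h import *
a=cv2.imread('pics/scene0.png');b=cv2.imread('pics/end_scene.png')
for n,(x0,x1,y0,y1) in {'wheel':(258,304,340,386),'bearing/seal':(304,374,338,364),'plate':(275,300,270,330)}.items():
    d=cv2.phaseCorrelate(np.float32(cv2.cvtColor(a,6)[y0:y1,x0:x1]),np.float32(cv2.cvtColor(b,6)[y0:y1,x0:x1]));print(n,d)
a=cv2.imread('pics/side0.png');b=cv2.imread('pics/end_side.png')
print('hexkey',cv2.phaseCorrelate(np.float32(cv2.cvtColor(a,6)[380:430,285:360]),np.float32(cv2.cvtColor(b,6)[380:430,285:360])))
g=cv2.imread('pics/d.png') # housing-home view, 3x crop of rows150:350, cols240:440
e=cv2.resize(cv2.imread('pics/end_scene.png')[150:350,240:440],None,fx=3,fy=3,interpolation=2)
f=lambda i:np.float32(cv2.cvtColor(i,6)[395:500,150:330])
print('housing px/3',cv2.phaseCorrelate(f(g),f(e)))
env.close_job()
```

```text
wheel ((-0.0011377419313625126, 0.04791617043878915), 0.9943447775310941)
bearing/seal ((-0.01940232789743135, 0.5030654722571732), 1.0098349241072258)
plate ((0.403386972935035, 0.0633100081262441), 0.9985489508310954)
hexkey ((0.5051631373680294, -0.06252413837426829), 0.8513756139119466)
housing px/3 ((-0.09250896581767165, -0.28547500390506286), 0.7783254600846718)
the job is handed in; nothing more can be done
```

The job is handed in at about 26.5 s of the 72 s allowed. By my last checks the housing is locked, though I could not read the clamping force on it directly. All three steps were done by pushing only.

1. **Housing:** it was pushed home against the end stop and stalled at 17 N. Compared with the view at home, it had moved less than about 0.3 mm by the end.
2. **Strap:** this took two tries.
   - **First try:** it reached over the housing, but the strap was pulled back about 28° when I retreated. In both camera views the shut fingertips sat about 25 mm higher than the stated 22 mm ahead, so the fingers had probably caught only the nut.
   - **Second try:** I went lower with the back of a finger. The strap met its stop at 14 N and stayed there after the arm left.
3. **Lever:** it was pushed down until it stalled at 31–43 N. Afterwards the grip centre measured 156 mm high against 154.5 mm for level, so the lever is within about 2° of level, and its position shows no swing of the strap.

The bystander parts shifted by no more than 0.5 px in the pictures, about 1 mm, which is within measuring noise. The arm was clear of everything at hand-in. The more-than-10 N clamping force is inferred from the lever being fully down.

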